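Dock the tube rack in the reader and start the scan

ROBOT

A 6-joint arm with a two-finger parallel gripper is mounted at the origin on the work surface. World frame = base frame: x ahead of the robot, y to its left, z up, the work surface at z = 0. Lengths are in m, angles in rad, forces in N, time in s.
With the tool pointing down it reaches from about 0.25 to 0.725 m from the base axis. Payload 4 kg.
Tool frame: the origin (TCP) lies on the centre line of the jaws, within the pads' length; the fingertips stand 22 mm ahead of it and the grasp point (between the pads) lies 3 mm ahead of it; z points along the fingers, y is the line along which they close (so a half turn about z gives the same grasp; the last joint's range is limited). The gripper opens to 85 mm and grips with 20 to 120 N. Pads are 22 mm wide; open, the fingers measure 114 mm over their backs; the gripper's body (76 mm by 85 mm) begins 54 mm behind the grasp point. The pads swing forward as they close: fully open they stand 13 mm farther back than shut.
Start: joints at [1.195, 0.241, 0.005, 1.335, 0, 1.571], TCP at [0.184, 0.465, 0.253] pointing down, gripper open.
Joint ranges: [-2.72, 2.72], [-1.05, 1.87], [-1.09, 1.28], [-1.99, 2.15], [-1.42, 1.44], [-3.14, 3.14]. Speed limits (rad/s): [2.79, 2.79, 3.14, 3.14, 3.14, 3.14].

INTERFACE

Orientations are given as a unit quaternion [x, y, z, w].
In Python, from workcell import bot gives the robot as it stands.
- The arm moves only by the shell command python3 -m inch 'ROWS'. ROWS is JSON, one flat list of numbers, 7 for each row, row after row: the shift along the world's x, y, z in mm, then the turn, a rotation vector about the world's x, y, z in rad, then the opening in per cent of the stroke, from 0 (shut) to 100 (fully open). A call has 1 to 8 rows; each row is the pose to reach, as a shift and turn from the pose commanded when the call began; what a row does not reach only later rows make up. A row lasts 1/12 s, in which the tool goes at most 41.7 mm and 7.16 degrees, less where a joint would pass 70% of its speed; a pose out of reach is approached as far as the arm can. A call with a gripper value outside its range is refused whole. The fingers move at their own pace and stop on an object; the grip force is fixed at half the most. Time passes only in rows, so rows that repeat a pose let the fingers close. It gives the time, the measured TCP pose, the force, the opening and the grip force at its end, in the units of the state.
- bot.get_obs(): the state, without advancing time (a new reading comes with each control period).
- bot.camera(name): name is "scene" or "top"; returns the picture (480x640x3 uint8, blue, green, red); there is no depth.
- bot.camera_info(name): a dict with "intrinsics" (3x3 intrinsics, pixels), "camera_from_world" (4x4, takes a point from world to camera coordinates). Camera axes: x right, y down, z forward; pixel columns grow to the right and rows downward; lengths in m; the calibration is good to about 2 mm. A picture is of the moment at which its call begins. camera_info takes no time and is no camera call.
- bot.job_done(): hands the job in; it is judged then, once.
Trained networks look in the newest picture that a camera, given by its name, has taken for a name from the list of things; names that differ only in an ending like _2 or _b are one class to them, and where a whole thing is asked for, a point or a joint stands for the part that bears it (a point fixed in the world has none). Each returns a list of dicts, best first, with "confidence" (0 to 1); they miss things now and then, are a little off and sometimes report something else, mostly with a low value. They report only what shows in the picture. A call takes as long as a camera call. They do not tell look-alikes from the thing itself.
- bot.silhouettes(camera, target): "mask" (480x640 bool, what is visible of it) and "uv" ([column, row] in pixels, amid what is visible of it).
- bot.spot_point(camera, target): "uv" ([column, row] in pixels: a listed point, or the origin of a listed thing).
The state is a dict: "clock": time; "joint_pos": joint angles; "joint_vel": joint speeds; "tau": joint torques, N m; "eef_pos": TCP position; "tool_rot": TCP orientation; "ft_force": force on the tool from outside, world axes, zero at the start; "ft_torque": the same for the moment, N m; "grip_width": finger opening in m; "grasp_force": force on a finger pad.
Only numpy, scipy, OpenCV 4.12 (cv2) and the standard library are available. Lean on these libraries where they do the work, as an engineer would, in place of code of your own. Each camera call takes 0.05 s, during which the arm holds its last target. There are 200 camera calls.

TASK

Push the tube rack along the bench into the corner of the rack reader until it sits square and flush against both the back stop and the side stop, without ever lifting or tipping it. Then, with the rack home, press the round scan button on top of the reader fully down, let it go and leave the rack in place. Do not disturb the bottle, the beaker or the jar.

Things in the scene. Friction and masses are not known exactly. Their poses are not given: they have to be found in the camera images.
- reader: White fixed L-shaped rack reader, 50 mm high. Origin: bench level, inner corner of the two stops. Back stop: upright face x = 0, y -160 to 0 mm; housing behind it x 0 to 70, y -160 to 90. Side stop: upright face y = 0, x -112 to 0; housing x -112 to 0, y 0 to 90. The rack goes at negative x and y, on the bare bench. z up, x roughly away from the robot, y roughly to its left.
- rack_center (a point): Centre of the loose tube rack (blue block, white top, rows of grey caps; one rigid piece, 0.3 to 0.6 kg), 96 mm along its x, 128 along its y, 49 high; point 23 mm above its underside. z up; starts short of both stops, turned up to 0.3 rad from the reader's axes. Home, a 128 mm side on the back stop, its centre is at x = -48, y = -64 mm in the reader's frame.
- scan (a joint): Travel of the scan button, 0 released to 0.006 m fully down; a spring brings it back; fully down takes about 5 N.
- scan_top (a point): Centre of the top of the round scan button (32 mm across, white, in a grey housing) on the reader's side housing, at x = -56, y = 48 mm in the reader's frame and 72 mm above the bench when released; its ring is 48 mm across and 10 mm lower. Pressed straight down.
- bottle: Amber bottle with black cap, 60 mm across, 110 mm high, loose, not to be disturbed; origin at the centre of its underside.
- beaker: Glass beaker, 70 mm across, 80 mm high, loose, not to be disturbed; origin at the centre of its underside.
- jar: White jar with blue lid, 56 mm across, 60 mm high, loose, not to be disturbed; origin at the centre of its underside.
Mind the look-alikes: they are no part of the job. What is shaped like the part that bears rack_center but black, pink or purple is not meant.

How it is judged:
On the way, in this order (a step that is already met when the one before it is completed fails the run):
1. the rack sits flush against both stops (x of rack_center in the frame of reader between -0.052 and -0.04 m and y of rack_center in the frame of reader between -0.068 and -0.056 m and angle between the x axis of rack_center and the x axis of reader, either way round below 0.04 rad), for 0.2 s.
2. the scan button is pressed down with the rack home (all of step 1 and value of joint scan above 0.0045 m), for 0.05 s.
At the end, for the whole second after the job is handed in: The rack stands flat on the bench in the reader's corner, within 4 mm of contact with both stops and within 0.04 rad of square; the button has been pressed at least 4.5 mm after that and is up again; bottle, beaker and jar are upright within 15 mm of where they stood (all of step 1 and height (world z) of rack_center below 0.027 m and angle between rack_center's own z axis and vertical below 0.05 rad and value of joint scan below 0.002 m and not (distance of any of bottle, beaker, jar from where it was at the start of the episode above 0.015 m or angle between any of bottle, beaker, jar's own z axis and vertical above 0.2 rad)); the robot touches nothing.
It fails at once if the rack was lifted off the bench or tipped (height (world z) of rack_center above 0.031 m or angle between rack_center's own z axis and vertical above 0.12 rad).
It fails at once if the bottle, beaker or jar was disturbed (distance of any of bottle, beaker, jar from where it was at the start of the episode above 0.015 m or angle between any of bottle, beaker, jar's own z axis and vertical above 0.2 rad).
It also fails if it takes over 58 s, if anything falls off the work surface, if the arm or the gripper's body presses on something with over 40 N, if the wrist force passes 120 N, or if a joint passes its speed limit or range.

## Working session

There is one attempt and no reset: what is moved stays moved. The work goes in short steps, Python scripts to look and compute and a shell command to move; the robot and the scene stay as the last step left them, time stands still between calls to the robot, and variables do not carry over. Pictures are saved under pics/ and viewed, at most 10 in all, crops included, and the job is handed in when it is done.

```bash
mkdir -p pics; cat > h.py <<'E'
import numpy as np, cv2
from workcell import bot
def ray(cam,uv,z):
    i=bot.camera_info(cam);K=np.array(i["intrinsics"]);T=np.array(i["camera_from_world"])
    R,t=T[:3,:3],T[:3,3];c=-R.T@t;d=R.T@np.linalg.inv(K)@np.array([uv[0],uv[1],1.])
    return c+d*(z-c[2])/d[2]
def proj(cam,P):
    i=bot.camera_info(cam);K=np.array(i["intrinsics"]);T=np.array(i["camera_from_world"])
    q=K@(T[:3,:3]@np.array(P)+T[:3,3]);return q[:2]/q[2]
E
python3 - <<'E'
from h import *
np.set_printoptions(precision=4,suppress=True)
for c in("top","scene"):
    im=bot.camera(c);cv2.imwrite(f"pics/{c}0.png",im)
    i=bot.camera_info(c);T=np.array(i["camera_from_world"]);print(c,-T[:3,:3].T@T[:3,3])
    for n,z in(("reader",0),("rack_center",.023),("scan_top",.072),("bottle",0),("beaker",0),("jar",0)):
        for r in bot.spot_point(c,n): print(c,n,np.round(r["uv"],1),round(r["confidence"],2),ray(c,r["uv"],z))
o=bot.get_obs();print(o["clock"],o["eef_pos"],o["tool_rot"])
E
```

```text
top [ 0.3749 -0.0362  0.9688]
top reader [249.9 203.7] 0.81 [0.6575 0.128  0.    ]
top reader [463.4 317.1] 0.44 [ 0.4774 -0.2749  0.    ]
top rack_center [325.7 263.5] 0.87 [ 0.5509 -0.0227  0.023 ]
top rack_center [256.6 384.4] 0.86 [0.3331 0.0782 0.023 ]
top rack_center [396.4 380.8] 0.75 [ 0.358  -0.1584  0.023 ]
top scan_top [214.9 225.3] 0.48 [0.5934 0.1716 0.072 ]
top bottle [458.6 224.3] 0.96 [ 0.648  -0.2619  0.    ]
top beaker [463.9 317.7] 0.89 [ 0.4764 -0.2758  0.    ]
top jar [185.  294.6] 0.87 [0.4783 0.2265 0.    ]
scene [1.0359 0.573  0.7249]
scene reader [337.6 355.3] 0.81 [0.6632 0.1328 0.    ]
scene rack_center [452.5 249.3] 0.81 [0.3347 0.0836 0.023 ]
scene rack_center [331.4 265.7] 0.74 [ 0.5509 -0.0247  0.023 ]
scene rack_center [187.3 292.6] 0.61 [ 0.7984 -0.1272  0.023 ]
scene rack_center [360.1 194.6] 0.59 [ 0.3556 -0.1679  0.023 ]
scene scan_top [382.  324.9] 0.75 [0.608  0.1731 0.072 ]
scene bottle [224.  231.9] 0.77 [ 0.647  -0.2644  0.    ]
scene bottle [288.  199.6] 0.4 [ 0.4745 -0.2772  0.    ]
scene beaker [285.2 201.2] 0.82 [ 0.483 -0.276  0.   ]
scene beaker [381.4 322.6] 0.54 [0.558  0.1244 0.    ]
scene jar [460.  339.3] 0.82 [0.4785 0.2339 0.    ]
0.7 [0.1835 0.4651 0.2533] [0.1868 0.9824 0.     0.    ]
```

View pics/top0.png

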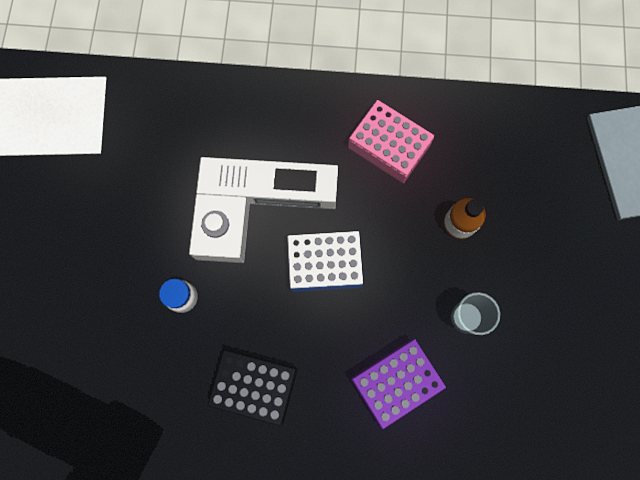

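View pics/scene0.png

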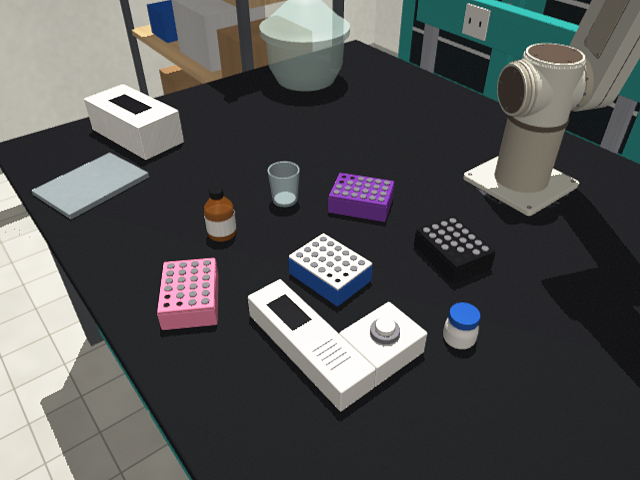

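The white-topped blue block at top (325,261) / scene (331,266) matches the description. The look-alikes in the top picture are black (253,385), purple (398,383) and pink (391,140). Jar is at (178,295), bottle (465,217), beaker (477,313), and the button at (214,223). Next I fit the known box models to the silhouettes and check the choice in a crop.

```bash
cat > fit.py <<'E'
from h import *
from scipy.optimize import minimize
def box(x0,x1,y0,y1,z0,z1): return np.array([[x,y,z] for x in(x0,x1) for y in(y0,y1) for z in(z0,z1)])
a=np.linspace(0,6.28,24)
cyl=np.vstack([np.c_[-.056+.024*np.cos(a),.048+.024*np.sin(a),0*a+z] for z in(.05,.062)]+[np.c_[-.056+.016*np.cos(a),.048+.016*np.sin(a),0*a+.072]])
READER=[box(0,.07,-.16,.09,0,.05),box(-.112,0,0,.09,0,.05),cyl]
RACK=[box(-.048,.048,-.064,.064,0,.049)]
S=4
def render(cam,parts,p):
    i=bot.camera_info(cam);K=np.array(i["intrinsics"]);T=np.array(i["camera_from_world"])
    c,s=np.cos(p[2]),np.sin(p[2]);m=np.zeros((480*S,640*S),np.uint8)
    for B in parts:
        W=B@np.array([[c,s,0],[-s,c,0],[0,0,1]])+[p[0],p[1],0]
        q=(W@T[:3,:3].T+T[:3,3])@K.T;q=q[:,:2]/q[:,2:]
        cv2.fillConvexPoly(m,cv2.convexHull(((q+.5)*S*16).astype(np.int32)),1,shift=4)
    return cv2.resize(m.astype(np.float32),(640,480),interpolation=cv2.INTER_AREA)
def mask(cam,name,near):
    L=bot.silhouettes(cam,name);L=[r for r in L if np.hypot(*(np.array(r["uv"])-near))<45]
    return L[0]["mask"].astype(np.float32) if L else None
def fit(parts,ms,p0):
    f=lambda p:sum(np.abs(render(c,parts,p)-m).sum() for c,m in ms.items() if m is not None)
    r=minimize(f,p0,method="Nelder-Mead",options=dict(initial_simplex=np.array(p0)+np.array([[0,0,0],[.01,0,0],[0,.01,0],[0,0,.1]]),xatol=1e-4,fatol=.5,maxiter=150))
    return r.x,r.fun
def rel(rk,rd):
    c,s=np.cos(rd[2]),np.sin(rd[2]);d=np.array(rk[:2])-rd[:2]
    return np.array([c*d[0]+s*d[1],-s*d[0]+c*d[1]])*1e3,rk[2]-rd[2]
E
python3 - <<'E'
from fit import *
np.set_printoptions(precision=4,suppress=True)
for n,P,pt,p0 in(("reader",READER,{"top":(250,204),"scene":(337,345)},(.66,.13,-.05)),("rack_center",RACK,{"top":(326,261),"scene":(331,266)},(.551,-.0235,0.05))):
    ms={}
    for c in("top","scene"):
        bot.camera(c); ms[c]=mask(c,n,pt[c])
        if ms[c] is not None: print(n,c,fit(P,{c:ms[c]},p0),ms[c].sum())
    print(n,"both",fit(P,ms,p0))
im=cv2.imread("pics/top0.png")[190:310,170:390];cv2.imwrite("pics/crop.png",cv2.resize(im,None,fx=3,fy=3))
E
```

```text
reader top (array([0.6578, 0.1279, 0.0124]), np.float64(390.5625)) 9212.0
reader scene (array([0.6589, 0.1265, 0.0197]), np.float64(513.75)) 11168.0
reader both (array([0.6585, 0.1278, 0.0146]), np.float64(938.0))
rack_center top (array([ 0.5555, -0.0203,  0.1428]), np.float64(162.25)) 4179.0
rack_center scene (array([ 0.5577, -0.0214,  0.1252]), np.float64(287.5)) 3737.0
rack_center both (array([ 0.5562, -0.0206,  0.1326]), np.float64(497.8125))
```

View pics/crop.png

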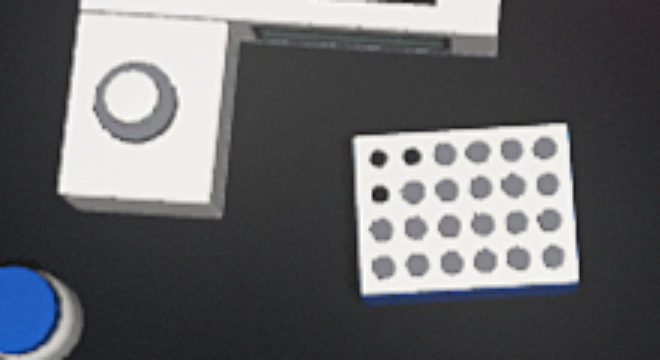

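The chosen rack is the right one: white top, blue sides, at (325,261). It sits about 104 mm and 147 mm from the corner and is turned +0.118 rad. I'll push along +x first with two open fingers, then along +y.

```bash
python3 -m inch '[20,-35,0,0,0,0.05,85, 41,-69,0,0,0,0.1,85, 62,-104,0,0,0,0.15,85, 82,-139,0,0,0,0.2,85, 102,-173,0,0,0,0.25,85, 122,-208,0,0,0,0.3,85, 143,-243,0,0,0,0.35,85, 163,-277,0,0,0,0.39,85]'; python3 -m inch '[20,-35,0,0,0,0,85, 41,-69,0,0,0,0,85, 62,-104,-5,0,0,0,85, 82,-139,-25,0,0,0,85, 102,-173,-50,0,0,0,85, 122,-208,-80,0,0,0,85, 123,-208,-110,0,0,0,85, 123,-208,-140,0,0,0,85]'; python3 -c "
from h import *
o=bot.get_obs();print(o['eef_pos'],o['tool_rot'],o['joint_pos'],o['grip_width'])"
```

```text
clock: 1.77
eef_pos: [0.3471, 0.1863, 0.2536]
tool_rot: [-0.008, 1.0, 0.0, 0.0]
ft_force: [1.0, 0.4, -0.3]
grip_width: 0.0731
grasp_force: 0.0
clock: 2.43
eef_pos: [0.4714, -0.0229, 0.1118]
tool_rot: [-0.005, 1.0, -0.0, 0.001]
ft_force: [0.0, 0.6, -1.2]
grip_width: 0.0723
grasp_force: 0.0
[ 0.47140096 -0.02288671  0.11181128] [-4.70695107e-03  9.99988005e-01 -4.92048649e-04  1.26168633e-03] [-4.80054604e-02  2.99167921e-01 -3.09958232e-01  9.59098454e-01
 -8.49778208e-04 -5.74204986e-02] 0.07229207201918883
```

```bash
python3 -m inch '[0,0,-30,0,0,0,85, 0,0,-60,0,0,0,85, 0,0,-85,0,0,0,85, 0,0,-85,0,0,0,85, 0,0,-85,0,0,0,85]'; python3 -m inch '[6,0,0,0,0,0,85, 12,0,0,0,0,0,85, 18,0,0,0,0,0,85, 24,0,0,0,0,0,85, 29,0,0,0,0,0,85, 34,0,0,0,0,0,85, 39,1,0,0,0,0,85, 44,1,0,0,0,0,85]'
```

```text
clock: 2.85
eef_pos: [0.4683, -0.0199, 0.0275]
tool_rot: [-0.007, 1.0, 0.0, -0.002]
ft_force: [0.6, 0.3, 0.4]
grip_width: 0.0728
grasp_force: 0.0
clock: 3.52
eef_pos: [0.5135, -0.0189, 0.0283]
tool_rot: [-0.007, 1.0, -0.0, -0.0]
ft_force: [-2.3, 0.4, 1.3]
grip_width: 0.0728
grasp_force: 1.2
```

```bash
python3 -m inch '[4,0,0,0,0,0,85, 8,0,0,0,0,0,85, 12,0,0,0,0,0,85, 16,0,0,0,0,0,85, 20,0,0,0,0,0,85, 24,0,0,0,0,0,85, 28,0,0,0,0,0,85, 28,0,0,0,0,0,85]'; python3 - <<'E'
from fit import *
np.set_printoptions(precision=4,suppress=True)
im=bot.camera("top");cv2.imwrite("pics/t1.png",im[140:340,150:450].repeat(2,0).repeat(2,1))
ms={"top":mask("top","rack_center",(325,245))}
p,_=fit(RACK,ms,(.60,-.02,.02));print(p,_,rel(p,(.6585,.1278,.0146)))
E
```

```text
clock: 4.18
eef_pos: [0.5429, -0.0189, 0.0284]
tool_rot: [-0.007, 1.0, -0.0, 0.001]
ft_force: [0.4, 0.2, -0.5]
grip_width: 0.0731
grasp_force: 0.0
[ 0.6422 -0.0518  0.1837] 4235.125 (array([ -18.8741, -179.3875]), np.float64(0.1691103360087374))
```

View pics/t1.png

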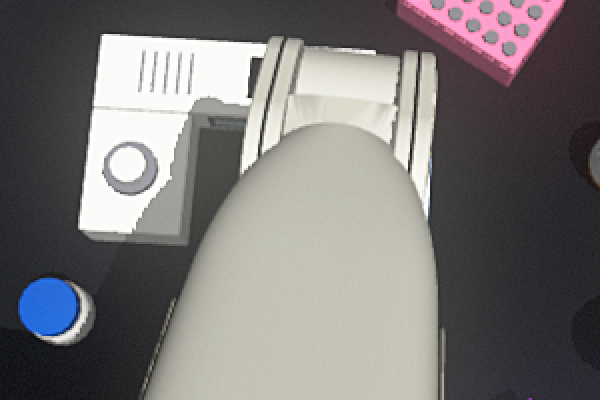

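```bash
python3 -m inch '[-15,0,0,0,0,0,85, -25,0,10,0,0,0,80, -25,0,45,0,0,0,70, -25,0,80,0,0,0,60, -25,0,110,0,0,0,55, -25,-10,120,0,0,-0.12,50, -15,-30,120,0,0,-0.24,45, 0,-55,120,0,0,-0.36,45]'; python3 -m inch '[15,-12,0,0,0,-0.12,45, 30,-24,0,0,0,-0.24,45, 40,-36,0,0,0,-0.36,45, 50,-45,0,0,0,-0.48,45, 57,-51,0,0,0,-0.6,45, 57,-51,0,0,0,-0.72,45, 57,-51,0,0,0,-0.84,45, 57,-51,0,0,0,-0.96,45]'; python3 -m inch '[0,0,0,0,0,-0.12,45, 0,0,0,0,0,-0.24,45, 0,-10,0,0,0,-0.251,45]';  python3 - <<'E'
from fit import *
np.set_printoptions(precision=4,suppress=True)
im=bot.camera("scene");cv2.imwrite("pics/s2.png",im)
ms={"scene":mask("scene","rack_center",(320,280))}
p,_=fit(RACK,ms,(.60,-.02,.02));print(p,_,rel(p,(.6585,.1278,.0146)))
E
```

```text
clock: 4.95
eef_pos: [0.5421, -0.0734, 0.1505]
tool_rot: [0.174, 0.985, 0.0, 0.002]
ft_force: [0.8, 0.4, -0.1]
grip_width: 0.0382
grasp_force: 0.0
clock: 5.62
eef_pos: [0.5988, -0.1252, 0.1482]
tool_rot: [0.61, 0.792, 0.0, 0.0]
ft_force: [-1.0, -0.1, 0.4]
grip_width: 0.0385
grasp_force: 0.0
clock: 5.87
eef_pos: [0.5987, -0.1338, 0.1484]
tool_rot: [0.702, 0.712, 0.0, -0.0]
ft_force: [0.1, 0.0, 0.8]
grip_width: 0.0383
grasp_force: 0.0
[ 0.605  -0.0259 -0.0398] 752.25 (array([ -55.6971, -152.8713]), np.float64(-0.05440653067744565))
```

View pics/s2.png

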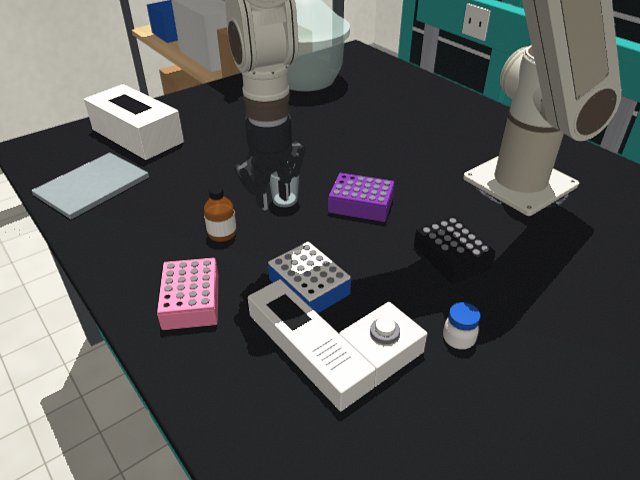

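```bash
python3 -m inch '[1,0,-40,0,0,0,45, 2,0,-80,0,0,0,45, 3,0,-110,0,0,0,45, 3,0,-120,0,0,0,45, 3,8,-120,0,0,0,45, 3,16,-120,0,0,0,45, 3,22,-120,0,0,0,45, 3,28,-120,0,0,0,45]'; python3 -m inch '[0,5,0,0,0,0,45, 0,10,0,0,0,0,45, 0,15,0,0,0,0,45, 0,20,0,0,0,0,45, 0,25,0,0,0,0,45, 0,30,0,0,0,0,45, 0,35,0,0,0,0,45, -1,40,0,0,0,0,45]'
```

```text
clock: 6.63
eef_pos: [0.6036, -0.1062, 0.031]
tool_rot: [0.702, 0.712, 0.001, 0.002]
ft_force: [-0.1, -0.3, 0.1]
grip_width: 0.0385
grasp_force: 0.0
clock: 7.3
eef_pos: [0.6007, -0.0666, 0.0283]
tool_rot: [0.702, 0.712, 0.0, 0.0]
ft_force: [0.3, -2.0, 1.0]
grip_width: 0.0388
grasp_force: 1.1
```

```bash
python3 -m inch '[0,5,0,0,0,0,45, 0,10,0,0,0,0,45, 0,15,0,0,0,0,45, 0,20,0,0,0,0,45, 0,25,0,0,0,0,45, 0,30,0,0,0,0,45, 0,35,0,0,0,0,45, -1,40,0,0,0,0,45]'; python3 -m inch '[0,3,0,0,0,0,45, 0,6,0,0,0,0,45, 0,8,0,0,0,0,45, 0,10,0,0,0,0,45, 0,11,0,0,0,0,45, 0,12,0,0,0,0,45]'
```

```text
clock: 7.97
eef_pos: [0.5996, -0.0263, 0.0282]
tool_rot: [0.702, 0.712, 0.0, -0.0]
ft_force: [0.8, -1.9, 1.3]
grip_width: 0.0382
grasp_force: 0.9
clock: 8.47
eef_pos: [0.5993, -0.0148, 0.0281]
tool_rot: [0.702, 0.712, -0.0, -0.0]
ft_force: [-0.3, -0.8, -0.5]
grip_width: 0.0384
grasp_force: 0.7
```

Contact with the side stop is near, so I'll creep in until the force rises.

```bash
python3 -m inch '[0,1,0,0,0,0,45, 0,2,0,0,0,0,45]'; python3 -m inch '[0,1,0,0,0,0,45, 0,2,0,0,0,0,45]';python3 -m inch '[0,1,0,0,0,0,45, 0,1,0,0,0,0,45]';  python3 - <<'E'
from fit import *
np.set_printoptions(precision=4,suppress=True)
im=bot.camera("scene");cv2.imwrite("pics/s3.png",cv2.resize(im[200:420,200:480],None,fx=2.5,fy=2.5))
E
```

```text
clock: 8.63
eef_pos: [0.5994, -0.0129, 0.0282]
tool_rot: [0.702, 0.712, -0.0, -0.0]
ft_force: [0.2, -1.2, -0.5]
grip_width: 0.0384
grasp_force: 0.6
clock: 8.8
eef_pos: [0.5994, -0.0119, 0.0282]
tool_rot: [0.702, 0.712, -0.001, 0.001]
ft_force: [-0.6, -7.1, -0.2]
grip_width: 0.0386
grasp_force: 3.3
clock: 8.97
eef_pos: [0.5994, -0.0119, 0.0282]
tool_rot: [0.703, 0.712, -0.002, 0.001]
ft_force: [-0.4, -7.7, -1.5]
grip_width: 0.0387
grasp_force: 3.6
```

View pics/s3.png

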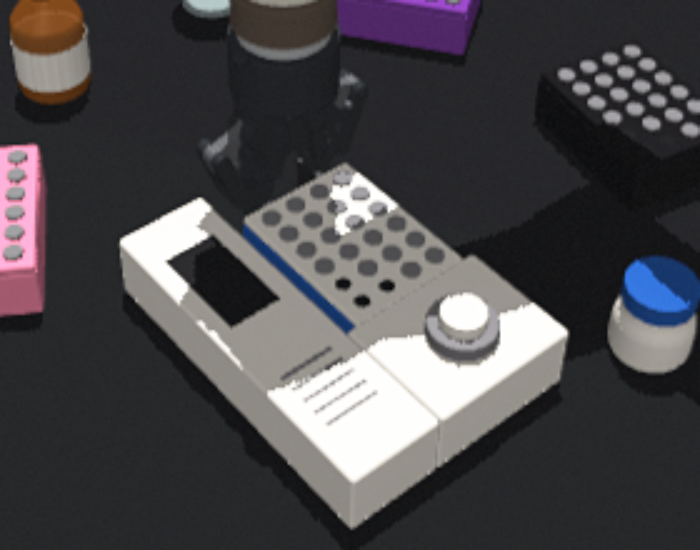

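```bash
python3 -m inch '[0,-10,0,0,0,0,45, 0,-22,5,0,0,0,45, 0,-25,40,0,0,0,45, 0,-25,75,0,0,0,50, 0,-25,105,0,0,0.1,55, -15,-15,120,0,0,0.22,60, -40,5,120,0,0,0.34,65, -65,30,120,0,0,0.46,70]'; python3 -m inch '[-15,20,0,0,0,0.12,85, -29,41,0,0,0,0.24,85, -29,41,0,0,0,0.36,85, -29,41,0,0,0,0.48,85, -29,41,0,0,0,0.6,85, -29,41,0,0,0,0.72,85, -29,41,0,0,0,0.84,85, -29,41,0,0,0,0.96,85]'; python3 -m inch '[0,0,-30,0,0,0.12,85, 0,0,-60,0,0,0.151,85, 0,0,-90,0,0,0.151,85, 0,0,-120,0,0,0.151,85, 0,0,-120,0,0,0.151,85,0,0,-120,0,0,0.151,85]'
```

```text
clock: 9.68
eef_pos: [0.5357, 0.0191, 0.1506]
tool_rot: [0.52, 0.854, 0.002, 0.002]
ft_force: [0.6, 0.2, -0.8]
grip_width: 0.0595
grasp_force: 0.0
clock: 10.35
eef_pos: [0.5057, 0.0608, 0.149]
tool_rot: [0.066, 0.998, 0.001, 0.0]
ft_force: [-0.6, 0.3, -0.4]
grip_width: 0.0722
grasp_force: 0.0
clock: 10.85
eef_pos: [0.5041, 0.0606, 0.0276]
tool_rot: [-0.007, 1.0, 0.0, -0.002]
ft_force: [0.3, 0.2, 0.7]
grip_width: 0.073
grasp_force: 0.0
```

```bash
python3 -m inch '[10,0,0,0,0,0,85, 20,0,0,0,0,0,85, 28,0,0,0,0,0,85, 34,0,0,0,0,0,85, 38,1,0,0,0,0,85, 40,1,0,0,0,0,85, 42,1,0,0,0,0,85, 44,1,0,0,0,0,85]'; python3 -m inch '[1,0,0,0,0,0,85,2,0,0,0,0,0,85, 2,0,0,0,0,0,85]'; python3 -m inch '[1,0,0,0,0,0,85,2,0,0,0,0,0,85, 2,0,0,0,0,0,85]'
```

```text
clock: 11.52
eef_pos: [0.5489, 0.0622, 0.0283]
tool_rot: [-0.007, 1.0, 0.0, -0.001]
ft_force: [-2.6, 0.3, 1.8]
grip_width: 0.0726
grasp_force: 1.2
clock: 11.77
eef_pos: [0.5509, 0.0622, 0.0281]
tool_rot: [-0.007, 1.0, 0.0, -0.001]
ft_force: [-2.7, -0.3, 2.0]
grip_width: 0.0724
grasp_force: 1.8
clock: 12.02
eef_pos: [0.551, 0.0621, 0.0279]
tool_rot: [-0.007, 1.0, 0.0, -0.003]
ft_force: [-8.2, 0.6, 4.5]
grip_width: 0.0727
grasp_force: 4.0
```

```bash
python3 -m inch '[1,0,0,0,0,0,85, 1,0,0,0,0,0,85, -12,0,0,0,0,0,85, -27,0,0,0,0,0,85, -30,0,35,0,0,0,60, -30,0,75,0,0,0,30, -30,20,105,0,0,0,0, -30,50,120,0,0,0,0]'; python3 -m inch '[10,20,0,0,0,0,0, 40,45,0,0,0,0,0, 78,63,0,0,0,0,0, 78,63,0,0,0,0,0, 78,63,0,0,0,0,0]';  python3 - <<'E'
from fit import *
np.set_printoptions(precision=4,suppress=True)
o=bot.get_obs();print(o["eef_pos"],o["grip_width"])
im=bot.camera("scene");cv2.imwrite("pics/s4.png",cv2.resize(im[200:420,200:480],None,fx=2.5,fy=2.5))
rd=(.6585,.1278,.0146)
P=[(-56+16*np.cos(a),48+16*np.sin(a)) for a in (0,1.57,3.14,4.71)]
for r in bot.spot_point("scene","scan_top"): print(r["confidence"],ray("scene",r["uv"],.072))
E
```

```text
clock: 12.68
eef_pos: [0.5267, 0.1112, 0.1531]
tool_rot: [-0.005, 1.0, 0.0, 0.004]
ft_force: [1.2, 0.3, -0.7]
grip_width: 0.0241
grasp_force: 0.0
clock: 13.1
eef_pos: [0.6034, 0.1764, 0.1464]
tool_rot: [-0.008, 1.0, -0.0, 0.0]
ft_force: [-0.6, 0.3, -1.8]
grip_width: 0.0002
grasp_force: 0.0
[0.6034 0.1764 0.1464] 0.00015592953397690457
0.52 [0.6029 0.1757 0.072 ]
```

View pics/s4.png

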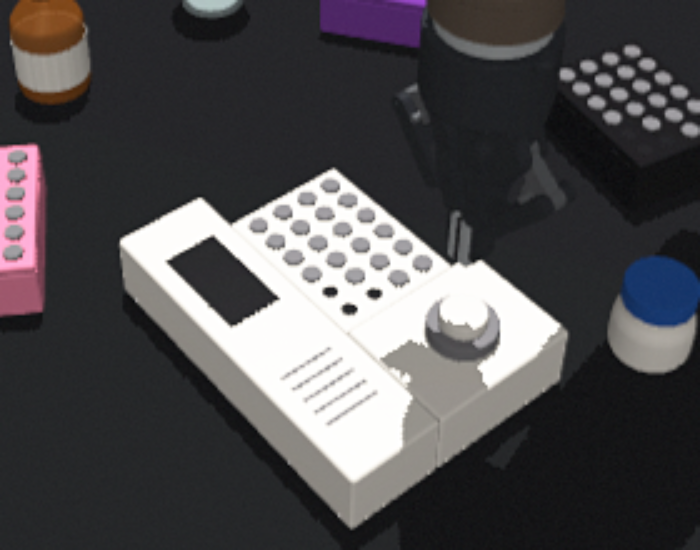

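The rack is flush on both stops, with no gaps left along either face. Now I press the button.

```bash
python3 -m inch '[-1,-1,-25,0,0,0,0, -1,-1,-45,0,0,0,0, -1,-1,-50,0,0,0,0, -1,-1,-53,0,0,0,0, -1,-1,-55,0,0,0,0, -1,-1,-57,0,0,0,0]'; python3 -m inch '[0,0,-2,0,0,0,0, 0,0,-4,0,0,0,0, 0,0,-5,0,0,0,0, 0,0,-5,0,0,0,0]'
```

```text
clock: 13.7
eef_pos: [0.601, 0.1739, 0.093]
tool_rot: [-0.007, 1.0, 0.0, 0.001]
ft_force: [-0.6, -0.8, 1.3]
grip_width: 0.0002
grasp_force: 1.0
clock: 14.03
eef_pos: [0.6011, 0.174, 0.0881]
tool_rot: [-0.007, 1.0, 0.0, 0.001]
ft_force: [-2.3, -1.4, 7.7]
grip_width: -0.0001
grasp_force: 3.8
```

```bash
python3 -m inch '[0,0,-1,0,0,0,0, 0,0,-1,0,0,0,0, 0,0,-1,0,0,0,0]'; python3 -m inch '[0,0,10,0,0,0,0, 0,0,35,0,0,0,0, 0,0,70,0,0,0,0, 0,0,100,0,0,0,0, -30,-10,120,0,0,0,0, -65,-20,130,0,0,0,0, -100,-30,130,0,0,0,0, -135,-40,130,0,0,0,0]'; python3 -m inch '[-35,0,0,0,0,0,0, -70,0,0,0,0,0,0, -100,0,0,0,0,0,0,-100,0,0,0,0,0,0]';  python3 - <<'E'
from fit import *
np.set_printoptions(precision=4,suppress=True)
im=bot.camera("top");cv2.imwrite("pics/t5.png",im)
ms={"top":mask("top","rack_center",(285,230))};mr={"top":mask("top","reader",(250,204))}
p,a=fit(RACK,ms,(.611,.063,.02));r,b=fit(READER,mr,(.6585,.1278,.0146));print(p,a,r,b,rel(p,r))
E
```

```text
clock: 14.28
eef_pos: [0.6012, 0.174, 0.088]
tool_rot: [-0.007, 1.0, 0.0, 0.001]
ft_force: [-4.6, -2.6, 12.8]
grip_width: 0.0002
grasp_force: 5.9
clock: 14.95
eef_pos: [0.465, 0.1342, 0.2165]
tool_rot: [-0.007, 1.0, 0.001, 0.002]
ft_force: [0.5, -0.2, 0.5]
grip_width: 0.0
grasp_force: 0.0
clock: 15.28
eef_pos: [0.3599, 0.1333, 0.2151]
tool_rot: [-0.008, 1.0, -0.0, -0.002]
ft_force: [-0.3, -0.7, 0.7]
grip_width: 0.0002
grasp_force: 0.0
[0.6096 0.0618 0.0092] 301.5 [0.6576 0.1282 0.011 ] 780.0 (array([-48.7587, -65.8283]), np.float64(-0.001801263166193355))
```

View pics/t5.png

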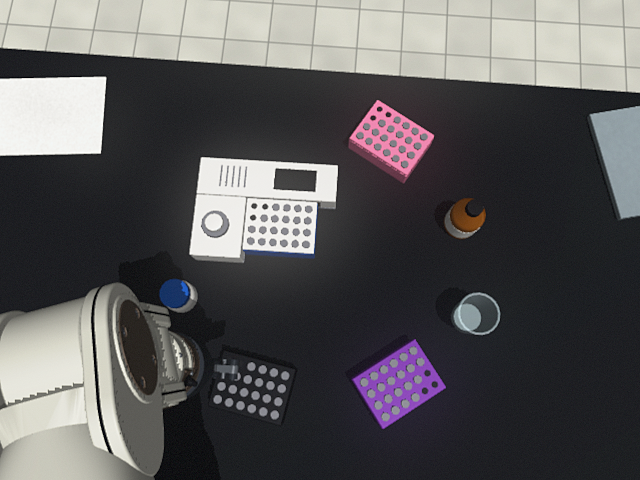

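The rack is home at (280,226), measured at -48.8, -65.8 mm and square. The bottle, beaker and jar are where they were, and the arm is clear, so I'm handing in.

```bash
python3 -c "
from workcell import bot
print(bot.job_done())"
```

```text
the job is handed in; nothing more can be done
None
```

I pushed the rack flush and square into the reader corner, pressed the scan button fully and released it, left the bottle, beaker and jar undisturbed, and handed in the job; no verdict came back.

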